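# Reassemble the gel strainer: baskets, distance ring and cover

### The job

The filling line's strainer has been washed and lies in pieces: put it back together in its fixed body, in this order: the deep basket into the body, the small basket inside it, the white distance ring round the small basket's collar, and the cover with its plug in the ring. Each part must sit upright and fully home before the next goes on, and the cup, the bottle and the tubs stay where they are.

Things in the scene. Friction and masses are not known exactly. Their poses are not given: they have to be found in the camera images.
- strainer_mouth (a point): centre of the mouth of the strainer body, level with its flat top rim, z up. The body is an open aluminium pot fixed to the table, 62 mm high, 80 mm outside diameter, on a 100 mm round foot, with two brass-ended pipe stubs out to 63 mm from its axis along its y axis (up to 50 mm high). Plain bore: 60 mm diameter, 56 mm deep
- deep_basket_center (a point): axis, half-way up (32 mm over the foot), z up, of the deep basket: steel cup with many small holes, loose, upright, 64 mm high, 160 g. The top 16 mm is a collar, 68 mm outside diameter, bore 46 mm; the body below is 56 mm, narrowing to 47 mm at the foot. It hangs by the collar on the strainer body's rim with 2 mm play all round (this point then 16 mm below the mouth)
- small_basket_center (a point): axis, half-way up (24 mm over the foot), z up, of the small basket: steel cup with larger holes, loose, upright, 48 mm high, 90 g. The top 14 mm is a collar, 54 mm outside diameter, top edge bevelled 2 mm; the body below is 40 mm, narrowing to 31 mm at the foot. It hangs by its collar on the deep basket's with 3 mm play all round (this point then 22 mm above the deep basket's)
- distance_ring_center (a point): middle of the opening, half-way up, z up, of the distance ring: plain white plastic ring with a thin dark line round it, lying flat, loose, 68 mm outside and 60 mm inside diameter, 20 mm high, 50 g. It goes round the small basket's collar with 3 mm play all round and rests on the deep basket's collar (this point then 42 mm above the deep basket's)
- strainer_cover_center (a point): axis, half-way up (16.5 mm over its underside), z up, of the cover: 68 mm steel disc, 33 mm high in all, 120 g, loose. On top a black knob, 25 mm diameter, the uppermost 18 mm; underneath, where it stands, a bevelled plug, 55 mm diameter, 5 mm deep, that drops into the ring with 2.5 mm play all round until the disc lies on the ring (this point then 21.5 mm above the ring's)
- steel_cup: bystander: a smooth steel measuring cup without holes or collar, 72 mm wide at the rim and 82 mm high, loose, upright; not part of the strainer. Origin: centre of its underside
- dye_bottle: bystander: a small brown bottle with a black cap, 42 mm wide and 85 mm high, loose, upright. Origin: centre of its underside
- tub: bystander: an open pink tub, 96 mm wide and 55 mm high, loose, 0.24 kg, at the front corner of the rows of tubs. Origin: centre of its underside
There are look-alikes about, which are no part of the job. Of the things that look like the part that bears distance_ring_center, the largest one is meant. What is shaped like the part that bears strainer_cover_center but turquoise is not meant.

How it is judged:
On the way, in this order (a step that is already met when the one before it is completed fails the run):
1. the deep basket hangs upright by its collar in the strainer body (horizontal distance between deep_basket_center and strainer_mouth below 0.005 m and z of deep_basket_center in the frame of strainer_mouth between -0.019 and -0.013 m and angle between deep_basket_center's own z axis and vertical below 0.08 rad), for 0.2 s.
2. the small basket hangs upright by its collar in the deep basket, still seated (all of step 1 and horizontal distance between small_basket_center and deep_basket_center below 0.006 m and z of small_basket_center in the frame of deep_basket_center between 0.019 and 0.025 m and angle between small_basket_center's own z axis and vertical below 0.08 rad), for 0.2 s.
3. the distance ring lies flat on the deep basket's collar round the small basket's (all of step 2 and horizontal distance between distance_ring_center and deep_basket_center below 0.008 m and z of distance_ring_center in the frame of deep_basket_center between 0.039 and 0.045 m and angle between distance_ring_center's own z axis and vertical below 0.08 rad), for 0.2 s.
At the end, for the whole second after the job is handed in: Deep basket hangs in the body (axis within 5 mm), small basket hangs in the deep one (6 mm), ring lies on the deep basket's collar (8 mm), cover on the ring, plug inside (6 mm); each within 3 mm of its seated height, tilted under 0.08 rad; all at rest (all of step 3 and horizontal distance between strainer_cover_center and distance_ring_center below 0.006 m and z of strainer_cover_center in the frame of distance_ring_center between 0.0185 and 0.0245 m and angle between strainer_cover_center's own z axis and vertical below 0.08 rad); the robot touches nothing.
It fails at once if the steel cup is pushed more than 2 cm or knocked over (distance of steel_cup from where it was at the start of the episode above 0.02 m or angle between steel_cup's own z axis and vertical above 0.3 rad).
It fails at once if the bottle is pushed more than 2 cm or knocked over (distance of dye_bottle from where it was at the start of the episode above 0.02 m or angle between dye_bottle's own z axis and vertical above 0.3 rad).
It fails at once if the tub is pushed more than 2 cm or knocked over (distance of tub from where it was at the start of the episode above 0.02 m or angle between tub's own z axis and vertical above 0.3 rad).
It also fails if it takes over 128 s, if anything falls off the work surface, if the arm or the gripper's body presses on something with over 40 N, if the wrist force passes 120 N, or if a joint passes its speed limit or range.

### The arm

A 7-joint arm with a two-finger parallel gripper is mounted at the origin on a cart in front of the work surface, level with it; the furniture and walls round the work are solid. World frame = base frame: x ahead of the robot, y to its left, z up, the work surface at z = 0. Lengths are in m, angles in rad, forces in N, time in s.
With the tool pointing down it reaches from about 0.425 to 0.925 m from the base axis. Payload 6.8 kg.
Tool frame: the origin (TCP) lies at the very end of the fingers, on their centre line; the grasp point (between the pads) lies r.grip_depth behind it (r.grip_depth is the distance from the TCP to the grasp point, in m); z points along the fingers, x is the direction in which the jaws open and shut, and the axes are right-handed (so a half turn about z gives the same grasp; the last joint's range is limited). The gripper opens to 85 mm and grips with 20 to 120 N. Pads are 22 mm wide; open, the fingers measure 114 mm over their backs; the gripper's body (76 mm by 85 mm) begins 54 mm behind the grasp point. The pads swing forward as they close: fully open they stand 13 mm farther back than shut.
Start: joints at [1.156, 0.477, 0.022, 1.555, -0.011, 1.109, -0.083], TCP at [0.204, -0.643, 0.231] pointing down, gripper open.
Joint ranges: [-2.96, 2.96], [-0.34, 2.1], [-1.41, 1.46], [0.24, 2.44], [-1.37, 4.51], [0.17, 1.92], [-2.96, 2.96]. Speed limits (rad/s): [2.39, 2.39, 3.14, 3.14, 3.14, 3.14, 3.14].

### API

Orientations are given as a rotation vector (axis times angle).
In Python, from bench import readout, grab_frame, workorder, r gives the robot as it stands.
- The arm moves only by the shell command python3 -m handwheel 'ROWS' [FORCE]. ROWS is text: rows parted by semicolons, each of 7 numbers parted by spaces: the shift along the tool's x, y, z in mm, then the turn, a rotation vector about the tool's x, y, z in degrees, then the finger opening in mm, from 0 to 85.4. A call has 1 to 12 rows; each row is the pose to reach, as a shift and turn from the pose commanded when the call began, along the tool's axes at that moment; what a row does not reach only later rows make up. A row lasts 1/8 s, in which the tool goes at most 62.5 mm and 10.7 degrees, less where a joint would pass 70% of its speed; a pose out of reach is approached as far as the arm can. A call with a gripper value outside its range is refused whole. The fingers move at their own pace and stop on an object; FORCE is the grip in N (left out, the last holds). Time passes only in rows, so rows that repeat a pose let the fingers close. It gives the time, the measured TCP pose, the force and the opening at its end, in the units of the state.
- readout.get_obs(): the state, without advancing time (a new reading comes with each control period).
- grab_frame(name): name is "scene" or "top"; returns a dict with "pixels" (420x560x3 uint8, red, green, blue), "fx", "fy", "cx", "cy" (pixels), "rvec" (rotation vector, rad) and "tvec" (3), from world to camera coordinates, as OpenCV has them. Camera axes: x right, y down, z forward; pixel columns grow to the right and rows downward; lengths in m; the calibration is good to about 2 mm. A picture is of the moment at which its call begins. There is no depth.
- workorder.hand_in(): hands the job in, once; it reports no verdict.
The state is a dict: "clock": time; "joints": joint angles; "qvel": joint speeds; "tau": joint torques, N m; "tcp_pos": TCP position; "orientation": TCP orientation; "contact_force": force on the tool from outside, world axes, zero at the start; "moment": the same for the moment, N m; "grip_width": finger opening in m.
Only numpy, scipy, OpenCV 4.12 (cv2) and the standard library are available. Lean on these libraries where they do the work, as an engineer would, in place of code of your own. Each camera call takes 0.05 s, during which the arm holds its last target.

## Working session

There is one attempt and no reset: what is moved stays moved. The work goes in short steps, Python scripts to look and compute and a shell command to move; the robot and the scene stay as the last step left them, time stands still between calls to the robot, and variables do not carry over. Pictures are saved under pics/ and viewed, and the job is handed in when it is done.

```bash
ls; mkdir -p pics; cat > h.py <<'E'
import numpy as np, cv2
from bench import readout, grab_frame, workorder, r
def save(n,im): cv2.imwrite('pics/'+n+'.png', cv2.cvtColor(im,cv2.COLOR_RGB2BGR))
def ray(f,u,v):
    R=cv2.Rodrigues(np.array(f['rvec'],float))[0]; t=np.array(f['tvec'],float).ravel()
    d=R.T@np.array([(u-f['cx'])/f['fx'],(v-f['cy'])/f['fy'],1.0]); return -R.T@t,d
def onz(f,u,v,z):
    c,d=ray(f,u,v); return c+d*(z-c[2])/d[2]
def proj(f,P):
    p=cv2.projectPoints(np.array(P,float).reshape(-1,3),np.array(f['rvec'],float),np.array(f['tvec'],float),np.array([[f['fx'],0,f['cx']],[0,f['fy'],f['cy']],[0,0,1.]]),None)[0]; return p.reshape(-1,2)
E
python3 - <<'E'
from h import *
for n in('scene','top'):
    f=grab_frame(n); save(n+'0',f['pixels']); np.save(n+'0.npy',f,allow_pickle=True)
    print(n,f['fx'],f['cx'],f['cy'],ray(f,0,0)[0],f['rvec'])
print(readout.get_obs(), r.grip_depth)
E
```

```text
pics
scene 541.8823715553702 274.4532235132529 204.5348490475164 [-0.64349524 -0.44754146  0.60444413] [ 1.74477848 -1.08394396  0.74811724]
top 475.72210627809955 285.9847622811037 202.69406336994402 [0.30727529 0.06824737 1.3195028 ] [ 2.19117737 -2.14991109  0.154049  ]
{'clock': 0.1, 'joints': array([ 1.15590375,  0.47770823,  0.02235589,  1.55632472, -0.01149606,
        1.10930626, -0.08313822]), 'qvel': array([ 0.0011057 , -0.00186324, -0.00193779, -0.00182846,  0.0009676 ,
        0.00061559,  0.00134999]), 'tau': array([ 4.46158054e-03, -5.97760749e+01,  1.61356397e+00, -2.81955135e+01,
        1.27914129e-02,  5.02770519e-03,  1.99739766e-06]), 'tcp_pos': array([ 0.2036759 , -0.64299112,  0.23044114]), 'orientation': array([-2.53407000e+00,  1.85546314e+00,  2.16147047e-03]), 'contact_force': array([-0.3927072 , -0.32498406,  0.22891302]), 'moment': array([-0.0076256 ,  0.05378691, -0.00498325]), 'grip_width': 0.08578847763049713} 0.0187
```

View pics/scene0.png

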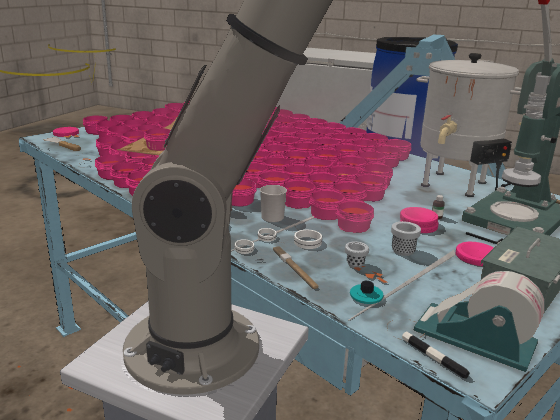

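View pics/top0.png

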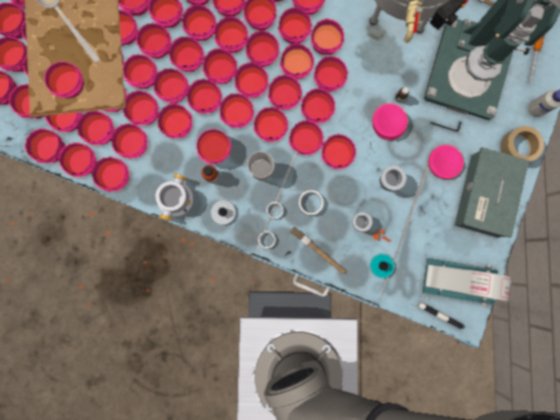

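```bash
python3 - <<'E'
from h import *
f=np.load('top0.npy',allow_pickle=True).item()
im=f['pixels']
save('topz1',cv2.resize(im[120:290,140:300],None,fx=4.7,fy=3.5,interpolation=cv2.INTER_CUBIC)) if 0 else save('topz1',cv2.resize(im[130:260,140:300],None,fx=4.5,fy=4.5,interpolation=cv2.INTER_CUBIC))
save('topz2',cv2.resize(im[150:290,250:420],None,fx=4.2,fy=4.2,interpolation=cv2.INTER_CUBIC))
for n,u,v,z in [('mouth',173,197,.062),('cover',222,212,.03),('deep',393,178,.064),('small',364,222,.048),('ring',312,203,.02),('ringb',275,210,0.01),('ringc',267,240,0.01),('turq',383,265,0.02),('bottle',210,172,.085),('cup',261,165,.082),('tub1',214,146,.055),('tub2',339,152,.055)]:
    print(n,onz(f,u,v,z).round(3))
g=np.load('scene0.npy',allow_pickle=True).item()
save('scz',cv2.resize(g['pixels'][170:320,225:435],None,fx=3.7,fy=3.7,interpolation=cv2.INTER_CUBIC))
E
```

```text
mouth [0.467 0.341 0.062]
cover [0.433 0.213 0.03 ]
deep [ 0.53  -0.246  0.064]
small [ 0.412 -0.17   0.048]
ring [ 0.464 -0.032  0.02 ]
ringb [0.443 0.07  0.01 ]
ringc [0.36 0.09 0.01]
turq [ 0.298 -0.227  0.02 ]
bottle [0.532 0.242 0.085]
cup [0.554 0.109 0.082]
tub1 [0.609 0.238 0.055]
tub2 [ 0.6   -0.101  0.055]
```

View pics/topz1.png

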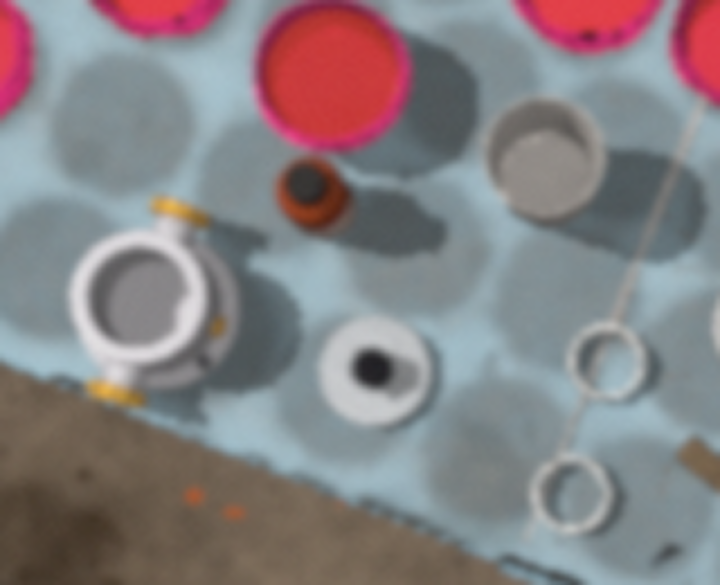

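View pics/topz2.png

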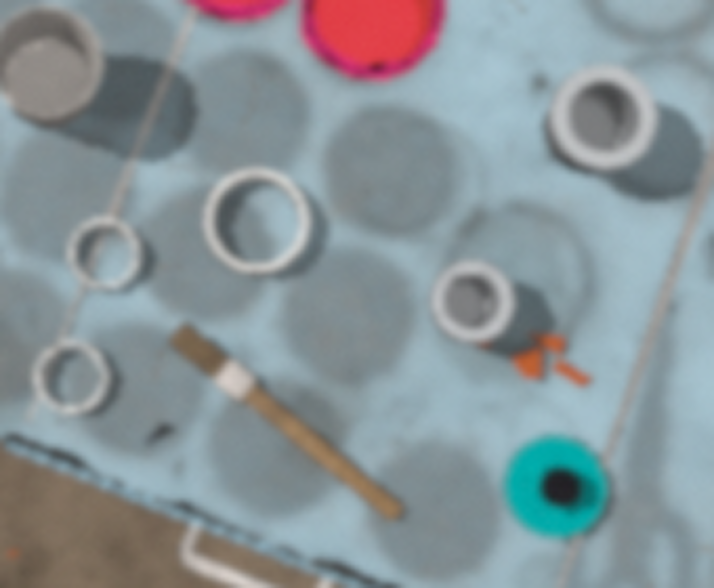

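View pics/scz.png

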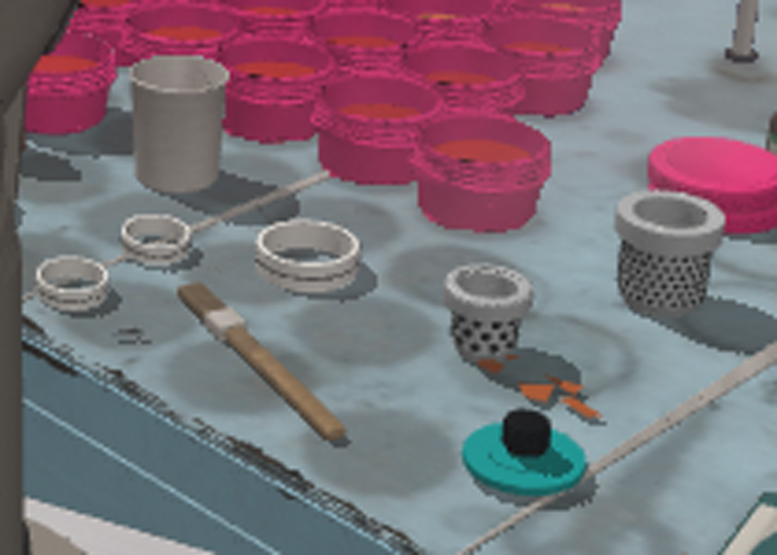

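```bash
cat >> h.py <<'E'
def fits(f,u,v,rad,z,thr=None,name=None,S=8):
    """bright ring: outer + inner contour ellipse -> world xy on plane z"""
    im=f['pixels']; x0,y0=int(u-rad),int(v-rad)
    c=cv2.resize(im[y0:y0+2*rad,x0:x0+2*rad],None,fx=S,fy=S,interpolation=cv2.INTER_CUBIC)
    g=c.min(axis=2)
    t=thr or cv2.threshold(g,0,255,cv2.THRESH_OTSU)[0]
    m=(g>t).astype(np.uint8)
    cs,h=cv2.findContours(m,cv2.RETR_CCOMP,cv2.CHAIN_APPROX_NONE)
    vis=c.copy()
    for k,cc in enumerate(cs):
        if cv2.contourArea(cc)<15*S*S: continue
        hull=cv2.convexHull(cc); (ex,ey),(a,b),an=cv2.fitEllipse(hull if len(hull)>=5 else cc)
        cv2.drawContours(vis,[cc],0,(255,0,0) if h[0][k][3]<0 else (0,0,255),1)
        pu,pv=(ex+.5)/S-.5+x0,(ey+.5)/S-.5+y0
        w=onz(f,pu,pv,z); sc=np.linalg.norm(onz(f,pu+1,pv,z)-w)
        print(name,'outer' if h[0][k][3]<0 else 'inner',t,(round(pu,1),round(pv,1)),w.round(4),'diam mm',(a/S*sc*1e3).round(1),(b/S*sc*1e3).round(1))
    return vis
E
python3 - <<'E'
from h import *
f=np.load('top0.npy',allow_pickle=True).item()
V=[]
for n,u,v,rad,z,t in [('mouth',173,197,26,.062,195),('cover',222,212,20,.015,None),('deep',393,178,20,.064,150),('small',364,222,16,.048,160),('ring',312,203,20,.02,None)]:
    V.append(cv2.resize(fits(f,u,v,rad,z,t,n),(260,260)))
save('fit0',np.hstack(V[:3])); save('fit0b',np.hstack(V[3:]))
E
```

```text
mouth outer 195 (169.9, 195.8) [0.47  0.349 0.062] diam mm 72.6 95.4
mouth inner 195 (170.0, 195.4) [0.471  0.3488 0.062 ] diam mm 62.0 64.6
cover outer 147.0 (229.3, 231.0) [0.3823 0.1934 0.015 ] diam mm 14.4 28.2
cover outer 147.0 (202.2, 228.6) [0.3876 0.2677 0.015 ] diam mm 14.7 39.8
cover outer 147.0 (222.1, 206.2) [0.4501 0.2156 0.015 ] diam mm 92.1 126.2
cover inner 147.0 (224.6, 212.1) [0.4341 0.208  0.015 ] diam mm 28.2 44.2
deep outer 150 (385.8, 177.2) [ 0.5323 -0.2263  0.064 ] diam mm 114.4 157.5
deep inner 150 (393.4, 177.0) [ 0.5331 -0.2469  0.064 ] diam mm 44.5 46.2
deep inner 150 (378.2, 170.0) [ 0.5515 -0.2059  0.064 ] diam mm 19.9 21.9
small outer 160 (361.8, 221.1) [ 0.4139 -0.1643  0.048 ] diam mm 50.7 52.1
small inner 160 (361.8, 221.0) [ 0.4141 -0.1643  0.048 ] diam mm 36.8 38.4
ring outer 143.0 (313.6, 221.1) [ 0.4137 -0.0367  0.02  ] diam mm 18.4 24.8
ring outer 143.0 (328.8, 203.7) [ 0.4625 -0.0781  0.02  ] diam mm 14.1 27.4
ring outer 143.0 (309.7, 191.7) [ 0.4948 -0.0251  0.02  ] diam mm 99.8 126.9
ring inner 143.0 (309.7, 201.9) [ 0.4665 -0.0252  0.02  ] diam mm 50.7 55.3
```

```bash
sed -i 's/    g=c.min(axis=2)/    c_=c.astype(int); g=np.clip(c_.min(axis=2)-(c_.max(axis=2)-c_.min(axis=2))*1.5,0,255).astype(np.uint8)/' h.py
python3 - <<'E'
from h import *
f=np.load('top0.npy',allow_pickle=True).item()
V=[]
for n,u,v,rad,z,t in [('mouth',170,196,22,.062,190),('cover',223,212,18,.015,None),('deep',393,177,18,.064,None),('small',362,221,16,.048,None),('ring',311,203,18,.02,None)]:
    V.append(cv2.resize(fits(f,u,v,rad,z,t,n),(260,260)))
V.append(V[0]*0)
save('fit1',np.vstack([np.hstack(V[:3]),np.hstack(V[3:])]))
E
```

```text
mouth outer 190 (169.8, 196.0) [0.4693 0.3492 0.062 ] diam mm 72.3 94.9
mouth inner 190 (170.0, 195.4) [0.471  0.3489 0.062 ] diam mm 62.1 64.8
cover outer 137.0 (222.5, 211.8) [0.4349 0.2138 0.015 ] diam mm 67.3 68.5
cover inner 137.0 (224.6, 212.1) [0.4341 0.208  0.015 ] diam mm 28.0 43.0
deep outer 130.0 (393.3, 177.1) [ 0.5328 -0.2465  0.064 ] diam mm 67.9 69.6
deep inner 130.0 (393.4, 176.9) [ 0.5335 -0.2469  0.064 ] diam mm 41.8 43.6
small outer 125.0 (361.9, 221.2) [ 0.4135 -0.1644  0.048 ] diam mm 54.3 55.4
small inner 125.0 (361.9, 220.9) [ 0.4145 -0.1647  0.048 ] diam mm 30.3 33.7
ring outer 133.0 (310.4, 202.0) [ 0.4663 -0.0274  0.02  ] diam mm 71.7 72.3
ring inner 133.0 (310.3, 202.1) [ 0.466  -0.0272  0.02  ] diam mm 54.5 54.9
```

View pics/fit1.png

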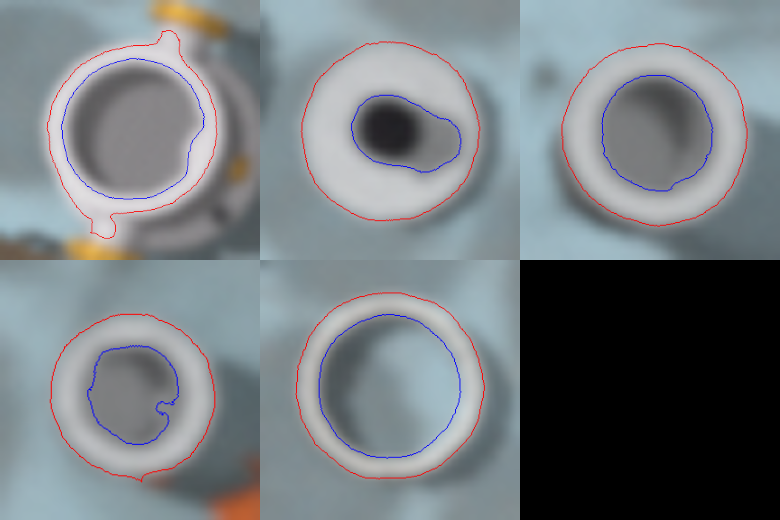

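```bash
cat >> h.py <<'E'
from scipy.optimize import least_squares
def circ(f,u,v,rad,z,thr,R,inner=False,S=8,name=''):
    im=f['pixels']; x0,y0=int(u-rad),int(v-rad)
    c=cv2.resize(im[y0:y0+2*rad,x0:x0+2*rad],None,fx=S,fy=S,interpolation=cv2.INTER_CUBIC).astype(int)
    g=np.clip(c.min(axis=2)-(c.max(axis=2)-c.min(axis=2))*1.5,0,255).astype(np.uint8)
    cs,h=cv2.findContours((g>thr).astype(np.uint8),cv2.RETR_CCOMP,cv2.CHAIN_APPROX_NONE)
    k=max([i for i in range(len(cs)) if (h[0][i][3]>=0)==inner],key=lambda i:cv2.contourArea(cs[i]))
    P=np.array([onz(f,(p[0]+.5)/S-.5+x0,(p[1]+.5)/S-.5+y0,z)[:2] for p in cs[k][:,0]])
    s=least_squares(lambda q:np.hypot(P[:,0]-q[0],P[:,1]-q[1])-q[2],[*np.median(P,0),R],loss='soft_l1',f_scale=.0007)
    print(name,'inner' if inner else 'outer',thr,'xy',s.x[:2].round(4),'D',round(2e3*s.x[2],1)); return s.x
E
python3 - <<'E'
from h import *
f=np.load('top0.npy',allow_pickle=True).item()
for t in(180,190,200):
  for i in(0,1): circ(f,170,196,22,.062,t,.035,i,name='mouth')
circ(f,223,212,18,.015,137,.034,name='cover')
circ(f,393,177,18,.064,130,.034,name='deep')
circ(f,362,221,16,.048,125,.027,name='small')
circ(f,311,203,18,.02,133,.034,name='ring')
E
```

```text
mouth outer 180 xy [0.4707 0.3491] D 77.6
mouth inner 180 xy [0.4712 0.3491] D 61.6
mouth outer 190 xy [0.4707 0.3492] D 76.1
mouth inner 190 xy [0.4712 0.349 ] D 63.2
mouth outer 200 xy [0.4709 0.3492] D 74.0
mouth inner 200 xy [0.4713 0.3488] D 65.2
cover outer 137 xy [0.4349 0.2137] D 67.6
deep outer 130 xy [ 0.5329 -0.2465] D 68.5
small outer 125 xy [ 0.4137 -0.1644] D 54.2
ring outer 133 xy [ 0.4665 -0.0275] D 71.7
```

```bash
cat >> h.py <<'E'
from scipy.spatial.transform import Rotation as Ro
def to(x,y,z,ang=0.):
    o=readout.get_obs(); R=Ro.from_rotvec(o['orientation']); d=np.array([x,y,z])-o['tcp_pos']
    a=np.radians(ang); T=Ro.from_matrix(np.array([[np.cos(a),np.sin(a),0],[np.sin(a),-np.cos(a),0],[0,0,-1]]))
    print('shift mm',(R.inv().apply(d)*1e3).round(1),'turn deg',np.degrees((R.inv()*T).as_rotvec()).round(1),'| t',o['clock'],'tcp',o['tcp_pos'].round(4),'w',round(o['grip_width'],4),'F',o['contact_force'].round(1),'tilt',np.degrees(R.apply([1,0,0])).round(2))
E
python3 -c "
from h import *
to(.533,-.2465,.30)
to(.533,-.2465,.20)"
```

```text
shift mm [-278.6 -433.7  -69.2] turn deg [ -0.1   0.1 -72.4] | t 0.1 tcp [ 0.2037 -0.643   0.2304] w 0.0858 F [-0.4 -0.3  0.2] tilt [ 17.3  -54.62  -0.09]
shift mm [-278.5 -433.7   30.8] turn deg [ -0.1   0.1 -72.4] | t 0.1 tcp [ 0.2037 -0.643   0.2304] w 0.0858 F [-0.4 -0.3  0.2] tilt [ 17.3  -54.62  -0.09]
```

```bash
python3 -m handwheel '0 0 -60 0 0 0 85; -60 -93 -69 0 0 -15 85; -120 -186 -69 0 0 -30 85; -160 -249 -69 0 0 -45 85; -200 -311 -69 0 0 -55 85; -240 -373 -40 0 0 -65 85; -278 -433 0 0 0 -72.4 85; -278.5 -433.7 30 0 0 -72.4 85; -278.5 -433.7 30 0 0 -72.4 85; -278.5 -433.7 30 0 0 -72.4 85; -278.5 -433.7 30 0 0 -72.4 85; -278.5 -433.7 30 0 0 -72.4 85'
python3 - <<'E'
from h import *
to(.533,-.2465,.06)
for n in('scene','top'):
    f=grab_frame(n); np.save(n+'1.npy',f,allow_pickle=True)
    save(n+'1',f['pixels']); p=proj(f,[readout.get_obs()['tcp_pos']])[0]; print(n,p)
    u,v=map(int,p); c=f['pixels'][max(0,v-70):v+70,max(0,u-90):u+90]; save(n+'1c',cv2.resize(c,None,fx=4.2,fy=4.2,interpolation=cv2.INTER_CUBIC))
E
```

```text
clock: 1.6
tcp_pos: [0.5327, -0.2479, 0.2012]
orientation: [3.141, -0.002, -0.001]
contact_force: [0.1, -0.5, -0.5]
grip_width: 0.0847
shift mm [  0.4  -1.5 141.2] turn deg [ 0.   0.  -0.1] | t 1.6 tcp [ 0.5327 -0.2479  0.2012] w 0.0847 F [ 0.1 -0.5 -0.5] tilt [ 5.73e+01 -7.00e-02 -4.00e-02]
scene [413.54758327 172.19370902]
top [408.37122814 167.38906258]
```

View pics/scene1c.png

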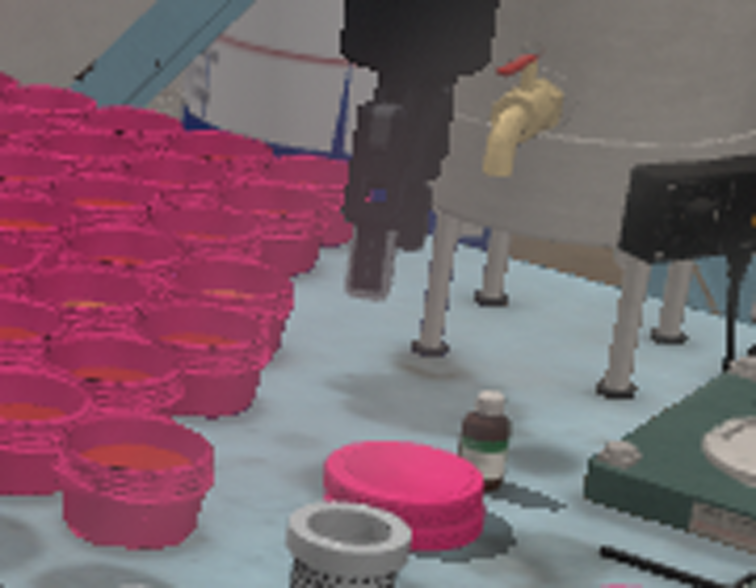

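View pics/top1.png

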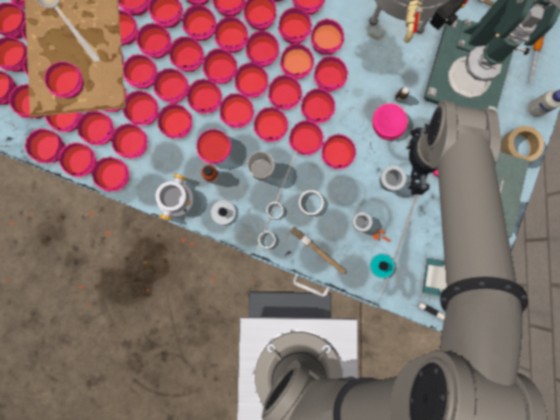

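```bash
python3 - <<'E'
from h import *
g=np.load('scene1.npy',allow_pickle=True).item()
for z in(.190,.20,.205,.21,.215): print(z,proj(g,[[.5327-.046,-.2479-.011,z],[.5327-.046,-.2479+.011,z]]).round(1))
im=g['pixels'][130:190,385:450]; save('tip1',cv2.resize(im,None,fx=10,fy=10,interpolation=cv2.INTER_NEAREST))
E
```

```text
0.19 [[413.2 184.2]
 [403.1 182.4]]
0.2 [[413.8 179.9]
 [403.7 178.2]]
0.205 [[414.1 177.7]
 [403.9 176. ]]
0.21 [[414.3 175.6]
 [404.2 173.9]]
0.215 [[414.6 173.4]
 [404.5 171.7]]
```

View pics/tip1.png

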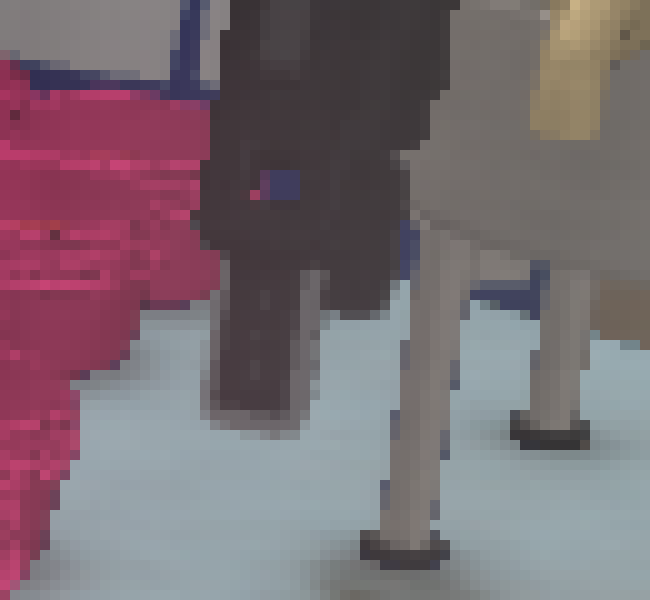

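```bash
python3 -m handwheel '0.4 -1.5 60 0 0 0 85; 0.4 -1.5 110 0 0 0 85; 0.4 -1.5 140 0 0 0 85; 0.4 -1.5 158 0 0 0 85; 0.4 -1.5 158 0 0 0 85; 0.4 -1.5 158 0 0 0 85; 0.4 -1.5 158 0 0 0 60; 0.4 -1.5 158 0 0 0 60; 0.4 -1.5 158 0 0 0 60; 0.4 -1.5 158 0 0 0 60; 0.4 -1.5 158 0 0 0 60' 50
python3 - <<'E'
from h import *
to(.471,.349,.2)
f=grab_frame('scene'); save('scene2',cv2.resize(f['pixels'][130:290,330:490],None,fx=3.7,fy=3.7,interpolation=cv2.INTER_CUBIC))
E
```

```text
clock: 3.08
tcp_pos: [0.5344, -0.2461, 0.0454]
orientation: [3.14, -0.001, 0.003]
contact_force: [-2.6, 1.0, 9.9]
grip_width: 0.0662
shift mm [ -63.6 -594.8 -155.6] turn deg [ 0.1 -0.1 -0. ] | t 3.075 tcp [ 0.5344 -0.2461  0.0454] w 0.0662 F [-2.6  1.   9.9] tilt [ 5.73e+01 -5.00e-02  1.00e-01]
```

View pics/scene2.png

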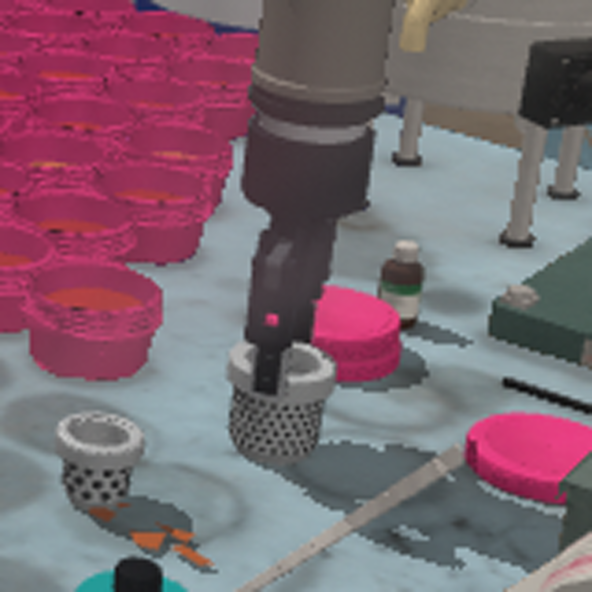

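```bash
python3 -m handwheel '0 0 -10 0 0 0 60; 0 0 -30 0 0 0 60; 0 0 -60 0 0 0 60; 0 0 -60 0 0 0 60;0 0 -60 0 0 0 60'
python3 - <<'E'
from h import *
to(.471,.349,.2)
f=grab_frame('scene'); save('scene3',cv2.resize(f['pixels'][130:290,330:490],None,fx=3.7,fy=3.7,interpolation=cv2.INTER_CUBIC))
E
```

```text
clock: 3.75
tcp_pos: [0.5333, -0.2456, 0.1034]
orientation: [3.141, -0.001, -0.0]
contact_force: [0.5, 0.1, -2.4]
grip_width: 0.0662
shift mm [ -62.7 -594.5  -96.7] turn deg [ 0.  0. -0.] | t 3.75 tcp [ 0.5333 -0.2456  0.1034] w 0.0662 F [ 0.5  0.1 -2.4] tilt [ 5.73e+01 -3.00e-02 -0.00e+00]
```

View pics/scene3.png

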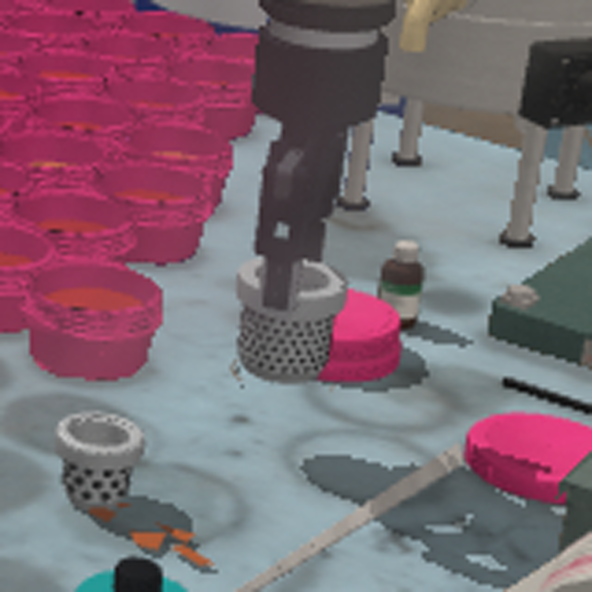

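```bash
python3 -m handwheel '0 0 -60 0 0 0 60; -6 -60 -97 0 0 0 60; -12 -120 -97 0 0 0 60; -18 -180 -97 0 0 0 60; -24 -240 -97 0 0 0 60; -30 -300 -97 0 0 0 60; -37 -360 -97 0 0 0 60; -44 -420 -97 0 0 0 60; -51 -480 -97 0 0 0 60; -58 -540 -97 0 0 0 60; -62.7 -585 -97 0 0 0 60; -62.7 -594.5 -97 0 0 0 60'
python3 -m handwheel '0 0 0 0 0 0 60; 0 0 0 0 0 0 60'
python3 - <<'E'
from h import *
to(.471,.3492,.115)
f=grab_frame('top'); np.save('top4.npy',f,allow_pickle=True);save('top4',cv2.resize(f['pixels'][120:270,100:300],None,fx=3.7,fy=3.7,interpolation=cv2.INTER_CUBIC))
f=grab_frame('scene'); np.save('scene4.npy',f,allow_pickle=True);save('scene4',f['pixels'])
E
```

```text
clock: 5.3
tcp_pos: [0.4688, 0.3527, 0.1993]
orientation: [-3.14, -0.008, 0.004]
contact_force: [0.5, -0.9, -1.6]
grip_width: 0.0662
clock: 5.55
tcp_pos: [0.4717, 0.3468, 0.1996]
orientation: [3.14, -0.004, -0.001]
contact_force: [0.3, -0.1, -1.9]
grip_width: 0.0661
shift mm [-0.7 -2.5 84.6] turn deg [ 0.1  0.  -0.2] | t 5.55 tcp [0.4717 0.3468 0.1996] w 0.0661 F [ 0.3 -0.1 -1.9] tilt [ 5.73e+01 -1.60e-01 -3.00e-02]
```

View pics/top4.png

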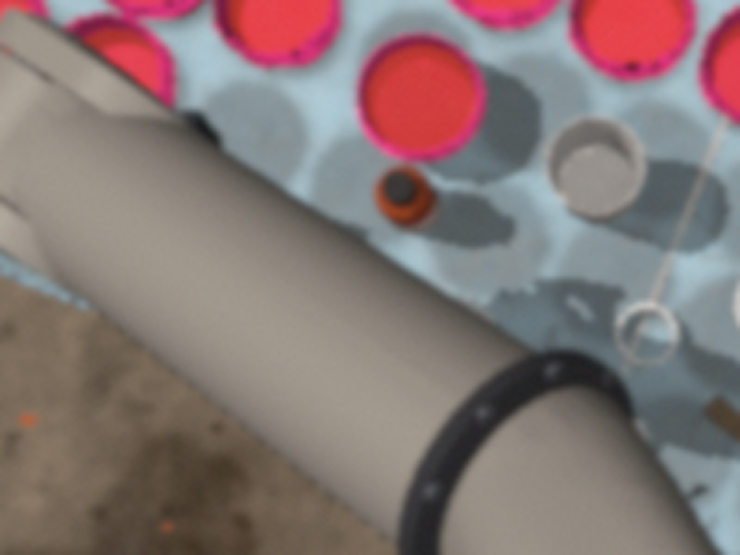

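View pics/scene4.png

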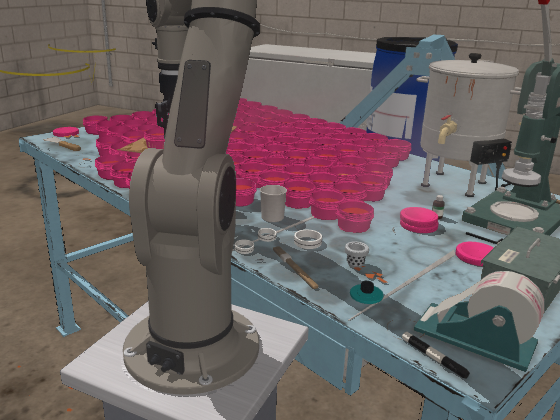

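```bash
python3 -m handwheel '-0.7 -2.5 40 0 0 0 60; -0.7 -2.5 80 0 0 0 60; -0.7 -2.5 80 0 0 0 60; -0.7 -2.5 80 0 0 0 60; -0.7 -2.5 80 0 0 0 60'
python3 -c "
from h import *
to(.471,.3494,.115)"
```

```text
clock: 6.28
tcp_pos: [0.4715, 0.3523, 0.1223]
orientation: [-3.14, 0.001, -0.004]
contact_force: [1.0, -1.0, -1.7]
grip_width: 0.066
shift mm [-0.6  2.9  7.3] turn deg [-0.1 -0.2 -0. ] | t 6.275 tcp [0.4715 0.3523 0.1223] w 0.066 F [ 1.  -1.  -1.7] tilt [ 5.73e+01 -5.00e-02  1.50e-01]
```

```bash
python3 -m handwheel '0 0 0 0 0 0 60; 0 0 0 0 0 0 60'
python3 -m handwheel '0 0 0 0 0 0 60; 0 0 0 0 0 0 60'
python3 -m handwheel '0 0 0 0 0 0 60'
```

```text
clock: 6.52
tcp_pos: [0.4708, 0.3517, 0.121]
orientation: [-3.141, 0.001, -0.002]
contact_force: [0.1, 0.2, -1.5]
grip_width: 0.0661
clock: 6.78
tcp_pos: [0.4704, 0.3515, 0.1203]
orientation: [3.142, -0.0, 0.0]
contact_force: [0.2, -0.4, -2.1]
grip_width: 0.066
clock: 6.9
tcp_pos: [0.4704, 0.3515, 0.1203]
orientation: [3.142, -0.001, -0.0]
contact_force: [0.3, -0.1, -2.1]
grip_width: 0.0661
```

```bash
python3 -m handwheel '0.7 1.7 0 0 0 0 60; 0.7 1.7 0 0 0 0 60; 0.7 1.7 0 0 0 0 60; 0.7 1.7 10 0 0 0 60; 0.7 1.7 20 0 0 0 60; 0.7 1.7 28 0 0 0 60; 0.7 1.7 35 0 0 0 60; 0.7 1.7 35 0 0 0 60; 0.7 1.7 35 0 0 0 60; 0.7 1.7 35 0 0 0 60'
python3 -m handwheel '0 0 0 0 0 0 60'
```

```text
clock: 8.15
tcp_pos: [0.4711, 0.3498, 0.0855]
orientation: [3.142, -0.001, 0.0]
contact_force: [0.5, 0.7, -1.4]
grip_width: 0.0659
clock: 8.28
tcp_pos: [0.4711, 0.3498, 0.0855]
orientation: [-3.142, 0.001, -0.0]
contact_force: [0.8, 0.5, -1.5]
grip_width: 0.0659
```

```bash
python3 -m handwheel '0 0 6 0 0 0 60; 0 0 12 0 0 0 60; 0 0 17 0 0 0 60; 0 0 21 0 0 0 60; 0 0 21 0 0 0 60; 0 0 21 0 0 0 60'
python3 -m handwheel '0 0 2 0 0 0 60; 0 0 4 0 0 0 60; 0 0 4 0 0 0 60; 0 0 4 0 0 0 60'
```

```text
clock: 9.02
tcp_pos: [0.4711, 0.3497, 0.0643]
orientation: [3.141, -0.001, -0.0]
contact_force: [0.8, 0.7, -1.7]
grip_width: 0.0661
clock: 9.52
tcp_pos: [0.4711, 0.3498, 0.0603]
orientation: [3.142, -0.001, -0.0]
contact_force: [0.8, -0.4, -1.5]
grip_width: 0.0659
```

```bash
python3 -m handwheel '0 0 1 0 0 0 60; 0 0 2 0 0 0 60; 0 0 2 0 0 0 60; 0 0 2 0 0 0 60'
```

```text
clock: 10.02
tcp_pos: [0.4712, 0.3498, 0.0595]
orientation: [3.141, -0.001, 0.001]
contact_force: [-3.9, -3.6, 9.7]
grip_width: 0.0658
```

```bash
python3 -m handwheel '0 0 0 0 0 0 72; 0 0 0 0 0 0 85; 0 0 0 0 0 0 85; 0 0 0 0 0 0 85; 0 0 -20 0 0 0 85; 0 0 -50 0 0 0 85; 0 0 -100 0 0 0 85; 0 0 -150 0 0 0 85; 0 60 -150 0 0 0 85; 0 120 -150 0 0 0 85; 0 180 -150 0 0 0 85; 0 240 -150 0 0 0 85'
python3 -m handwheel '0 40 0 0 0 0 85; 0 80 0 0 0 0 85; 0 80 0 0 0 0 85; 0 80 0 0 0 0 85; 0 80 0 0 0 0 85; 0 80 0 0 0 0 85'
python3 - <<'E'
from h import *
to(.45,-.164,.2)
f=grab_frame('top'); np.save('top5.npy',f,allow_pickle=True);save('top5',cv2.resize(f['pixels'][120:270,120:320],None,fx=3.7,fy=3.7,interpolation=cv2.INTER_CUBIC))
E
```

```text
clock: 11.52
tcp_pos: [0.4711, 0.1082, 0.2098]
orientation: [-3.141, -0.0, -0.003]
contact_force: [0.6, -0.5, -0.0]
grip_width: 0.0849
clock: 12.28
tcp_pos: [0.471, 0.0309, 0.2085]
orientation: [-3.141, -0.002, -0.0]
contact_force: [0.1, -0.2, -0.3]
grip_width: 0.085
shift mm [-21.3 194.8   8.4] turn deg [-0.  -0.   0.1] | t 12.275 tcp [0.471  0.0309 0.2085] w 0.085 F [ 0.1 -0.2 -0.3] tilt [5.73e+01 9.00e-02 1.00e-02]
```

View pics/top5.png

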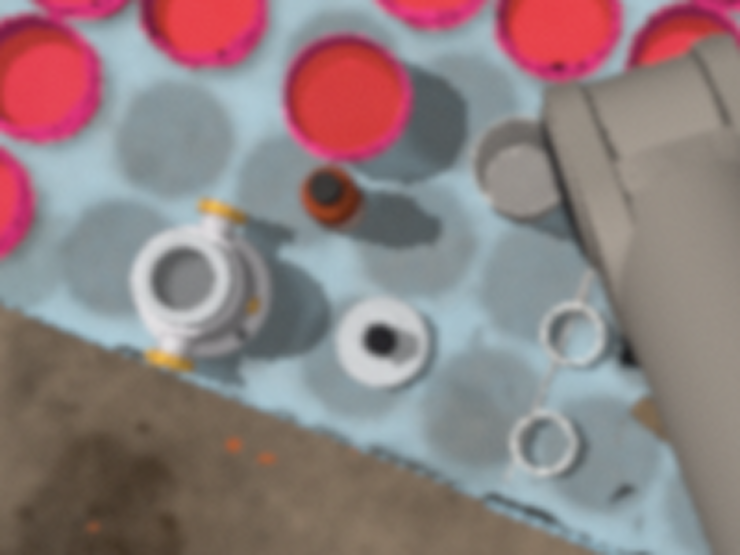

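```bash
python3 - <<'E'
from h import *
f=np.load('top5.npy',allow_pickle=True).item()
for t in (130,150,165,180): circ(f,170,196,12,.078,t,.023,True,name='deep bore')
save('top5z',cv2.resize(f['pixels'][171:221,145:195],None,fx=11,fy=11,interpolation=cv2.INTER_CUBIC))
E
```

```text
deep bore inner 130 xy [0.4711 0.3497] D 41.8
deep bore inner 150 xy [0.4707 0.349 ] D 45.4
deep bore inner 165 xy [0.4706 0.3488] D 47.6
deep bore inner 180 xy [0.4706 0.3487] D 50.2
```

View pics/top5z.png

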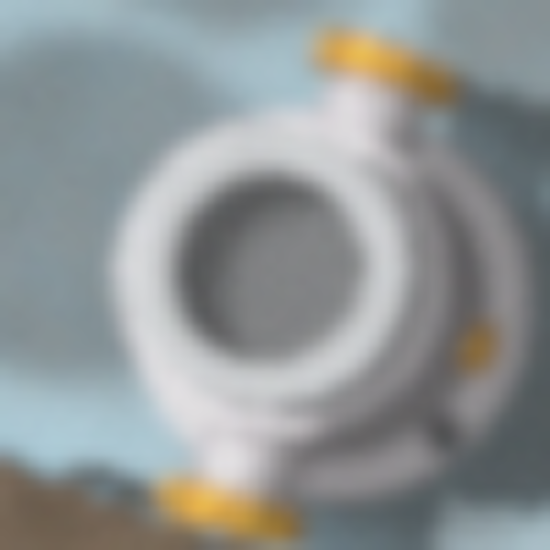

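```bash
python3 -m handwheel '-10 55 0 0 0 0 75; -25 110 0 0 0 0 75; -45 165 0 0 0 0 75; -57.3 195.3 30 0 0 0 75; -57.3 195.3 80 0 0 0 75; -57.3 195.3 120 0 0 0 75; -57.3 195.3 120 0 0 0 75; -57.3 195.3 120 0 0 0 75; -57.3 195.3 120 0 0 0 75; -57.3 195.3 120 0 0 0 75'
python3 - <<'E'
from h import *
to(.4137,-.1644,.033)
f=grab_frame('scene'); save('scene6',cv2.resize(f['pixels'][170:310,280:450],None,fx=4,fy=4,interpolation=cv2.INTER_CUBIC))
E
```

```text
clock: 13.58
tcp_pos: [0.4145, -0.1658, 0.0895]
orientation: [3.141, -0.001, 0.004]
contact_force: [0.5, -0.8, -0.8]
grip_width: 0.0752
shift mm [-1.  -1.4 56.5] turn deg [ 0.1 -0.1 -0. ] | t 13.575 tcp [ 0.4145 -0.1658  0.0895] w 0.0752 F [ 0.5 -0.8 -0.8] tilt [ 5.73e+01 -3.00e-02  1.30e-01]
```

View pics/scene6.png

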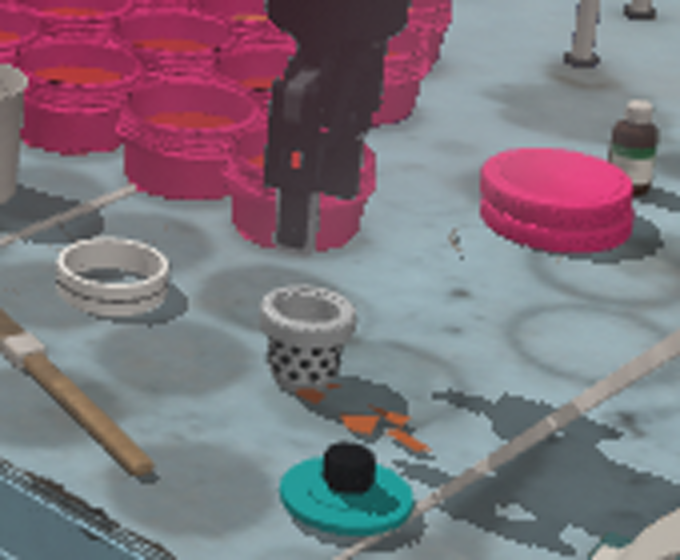

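```bash
python3 -m handwheel '0 -1 15 0 0 0 75; 0 -1 25 0 0 0 75; 0 -1 25 0 0 0 75; 0 -1 25 0 0 0 75; 0 -1 25 0 0 0 75; 0 -1 25 0 0 0 75'
python3 -c "
from h import *
to(.4137,-.1644,.033)"
```

```text
clock: 14.38
tcp_pos: [0.4139, -0.1646, 0.0635]
orientation: [3.141, -0.001, 0.001]
contact_force: [0.4, 0.2, -0.2]
grip_width: 0.0752
shift mm [-0.2 -0.2 30.5] turn deg [ 0. -0. -0.] | t 14.375 tcp [ 0.4139 -0.1646  0.0635] w 0.0752 F [ 0.4  0.2 -0.2] tilt [ 5.73e+01 -3.00e-02  3.00e-02]
```

```bash
python3 -m handwheel '0 0 15 0 0 0 75; 0 0 30 0 0 0 75; 0 0 30 0 0 0 75; 0 0 30 0 0 0 75; 0 0 30 0 0 0 75; 0 0 30 0 0 0 45; 0 0 30 0 0 0 45; 0 0 30 0 0 0 45; 0 0 30 0 0 0 45; 0 0 30 0 0 0 45; 0 0 30 0 0 0 45' 40
python3 -m handwheel '0 0 -10 0 0 0 45; 0 0 -30 0 0 0 45; 0 0 -60 0 0 0 45; 0 0 -60 0 0 0 45;0 0 -60 0 0 0 45;0 0 -60 0 0 0 45'
python3 - <<'E'
from h import *
to(.4715,.3492,.2)
f=grab_frame('scene'); save('scene7',cv2.resize(f['pixels'][170:310,280:450],None,fx=4,fy=4,interpolation=cv2.INTER_CUBIC))
E
```

```text
clock: 15.75
tcp_pos: [0.414, -0.1646, 0.0341]
orientation: [3.141, -0.0, 0.001]
contact_force: [-2.0, 1.0, 8.4]
grip_width: 0.0523
clock: 16.5
tcp_pos: [0.4128, -0.1643, 0.0925]
orientation: [-3.141, 0.001, 0.003]
contact_force: [-0.2, -0.6, -1.5]
grip_width: 0.0523
shift mm [  58.2 -513.6 -107.3] turn deg [-0.   0.1 -0. ] | t 16.5 tcp [ 0.4128 -0.1643  0.0925] w 0.0523 F [-0.2 -0.6 -1.5] tilt [ 5.73e+01 -2.00e-02 -1.00e-01]
```

View pics/scene7.png

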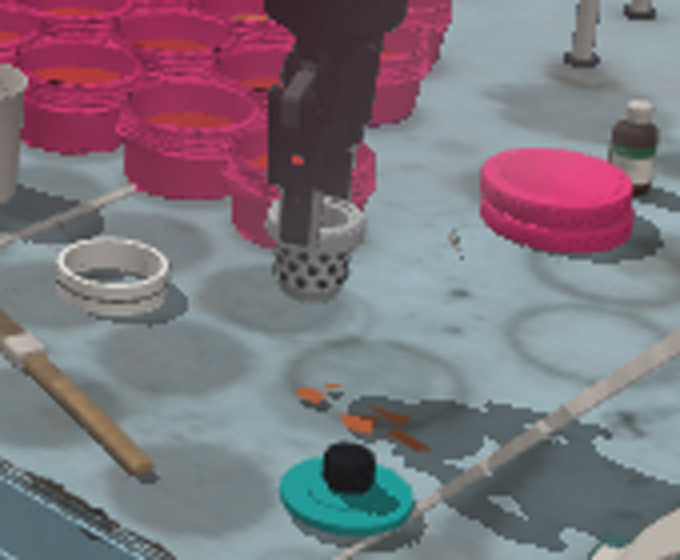

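```bash
python3 -m handwheel '10 0 -50 0 0 0 45; 35 -40 -90 0 0 0 45; 65 -90 -107 0 0 0 45; 70 -150 -107 0 0 0 45; 70 -210 -107 0 0 0 45; 70 -270 -107 0 0 0 45; 66 -330 -107 0 0 0 45; 62 -390 -107 0 0 0 45; 59 -450 -107 0 0 0 45; 58 -490 -107 0 0 0 45; 58 -512 -107 0 0 0 45; 58 -513.3 -107 0 0 0 45'
python3 -m handwheel '0 0 10 0 0 0 45; 0 0 40 0 0 0 45;0 0 70 0 0 0 45;0 0 70 0 0 0 45;0 0 70 0 0 0 45;0 0 70 0 0 0 45;0 0 70 0 0 0 45;0 0 70 0 0 0 45'
python3 -c "
from h import *
to(.471,.349,.078)"
```

```text
clock: 18.05
tcp_pos: [0.4714, 0.3495, 0.1996]
orientation: [3.141, 0.002, -0.002]
contact_force: [0.3, -0.4, -0.8]
grip_width: 0.0523
clock: 19.05
tcp_pos: [0.4721, 0.3489, 0.1308]
orientation: [-3.141, 0.001, -0.001]
contact_force: [0.9, 1.3, -1.0]
grip_width: 0.0519
shift mm [-1.1 -0.1 52.8] turn deg [-0. -0. -0.] | t 19.05 tcp [0.4721 0.3489 0.1308] w 0.0519 F [ 0.9  1.3 -1. ] tilt [ 5.73e+01 -3.00e-02  4.00e-02]
```

```bash
python3 -m handwheel '-1.1 0 5 0 0 0 45; -1.1 0 12 0 0 0 45; -1.1 0 20 0 0 0 45; -1.1 0 28 0 0 0 45; -1.1 0 36 0 0 0 45;-1.1 0 42 0 0 0 45;-1.1 0 46 0 0 0 45;-1.1 0 46 0 0 0 45;-1.1 0 46 0 0 0 45'
python3 -m handwheel '0 0 2 0 0 0 45; 0 0 5 0 0 0 45; 0 0 5 0 0 0 45; 0 0 5 0 0 0 45'
```

```text
clock: 20.18
tcp_pos: [0.4709, 0.349, 0.0846]
orientation: [-3.141, 0.001, -0.001]
contact_force: [0.4, 0.5, -0.7]
grip_width: 0.0523
clock: 20.68
tcp_pos: [0.4708, 0.3488, 0.0793]
orientation: [3.142, -0.001, -0.0]
contact_force: [-0.3, -1.0, -1.4]
grip_width: 0.052
```

```bash
python3 -m handwheel '0 0 1 0 0 0 45; 0 0 1.5 0 0 0 45; 0 0 1.5 0 0 0 45; 0 0 1.5 0 0 0 45'
```

```text
clock: 21.18
tcp_pos: [0.4708, 0.3489, 0.0782]
orientation: [-3.142, 0.001, -0.001]
contact_force: [-1.1, -0.7, 5.3]
grip_width: 0.0521
```

```bash
python3 -m handwheel '0 0 0 0 0 0 60; 0 0 0 0 0 0 75; 0 0 0 0 0 0 75; 0 0 -20 0 0 0 75; 0 0 -50 0 0 0 75; 0 0 -100 0 0 0 75; 0 0 -130 0 0 0 82; 0 60 -130 0 0 0 82; 0 120 -130 0 0 0 82; 0 180 -130 0 0 0 82; 0 240 -130 0 0 0 82; 0 300 -130 0 0 0 82'
python3 -m handwheel '0 50 0 0 0 0 82; -3 77 40 0 0 0 82; -4 77 80 0 0 0 82; -4 77 110 0 0 0 82; -4 77 110 0 0 0 82; -4 77 110 0 0 0 82; -4 77 110 0 0 0 82'
python3 - <<'E'
from h import *
to(.4665,-.0275,.03)
f=grab_frame('top'); np.save('top8.npy',f,allow_pickle=True);save('top8',cv2.resize(f['pixels'][171:221,145:195],None,fx=11,fy=11,interpolation=cv2.INTER_CUBIC))
for t in (130,150,165,180): circ(f,170,196,12,.092,t,.016,True,name='small bore')
f=grab_frame('scene'); save('scene8',cv2.resize(f['pixels'][170:310,280:450],None,fx=4,fy=4,interpolation=cv2.INTER_CUBIC))
E
```

```text
clock: 22.68
tcp_pos: [0.4708, 0.0472, 0.2094]
orientation: [-3.142, -0.0, -0.004]
contact_force: [1.5, 0.6, -0.0]
grip_width: 0.0821
clock: 23.55
tcp_pos: [0.4678, -0.0281, 0.0994]
orientation: [3.141, -0.0, 0.005]
contact_force: [-0.5, 0.1, -1.0]
grip_width: 0.0819
shift mm [-1.5 -0.6 69.4] turn deg [ 0.  -0.2 -0. ] | t 23.55 tcp [ 0.4678 -0.0281  0.0994] w 0.0819 F [-0.5  0.1 -1. ] tilt [ 5.73e+01 -1.00e-02  1.70e-01]
small bore inner 130 xy [0.4704 0.3487] D 31.0
small bore inner 150 xy [0.47   0.3482] D 34.6
small bore inner 165 xy [0.4698 0.3482] D 37.0
small bore inner 180 xy [0.4697 0.3483] D 39.8
```

View pics/top8.png

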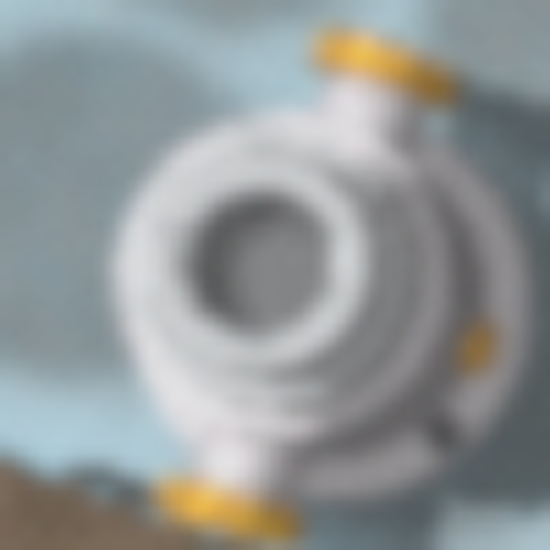

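View pics/scene8.png

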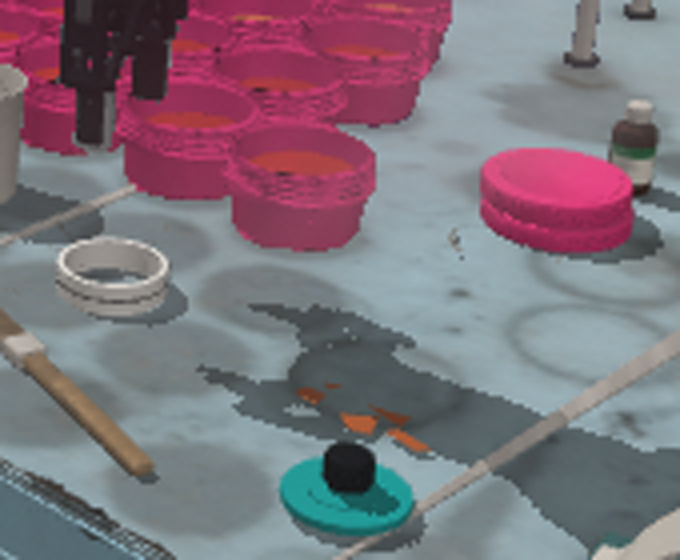

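```bash
python3 -m handwheel '-0.7 -0.6 30 0 0 0 82; -0.7 -0.6 60 0 0 0 82; -0.7 -0.6 70 0 0 0 82; -0.7 -0.6 70 0 0 0 82; -0.7 -0.6 70 0 0 0 82;-0.7 -0.6 70 0 0 0 82'
python3 -c "
from h import *
to(.4665,-.0275,.001)"
```

```text
clock: 24.4
tcp_pos: [0.4666, -0.0277, 0.0287]
orientation: [3.141, -0.001, 0.003]
contact_force: [-0.2, 0.2, -0.1]
grip_width: 0.0821
shift mm [-0.2 -0.2 27.7] turn deg [ 0.  -0.1 -0. ] | t 24.4 tcp [ 0.4666 -0.0277  0.0287] w 0.0821 F [-0.2  0.2 -0.1] tilt [ 5.73e+01 -3.00e-02  1.00e-01]
```

```bash
python3 -m handwheel '0 0 15 0 0 0 82; 0 0 27 0 0 0 82; 0 0 27 0 0 0 82; 0 0 27 0 0 0 82; 0 0 27 0 0 0 82; 0 0 27 0 0 0 60; 0 0 27 0 0 0 60; 0 0 27 0 0 0 60; 0 0 27 0 0 0 60; 0 0 27 0 0 0 60' 30
python3 -m handwheel '0 0 -10 0 0 0 60; 0 0 -30 0 0 0 60; 0 0 -60 0 0 0 60; 0 0 -60 0 0 0 60;0 0 -60 0 0 0 60;0 0 -60 0 0 0 60'
python3 - <<'E'
from h import *
to(.4707,.3489,.2)
f=grab_frame('scene'); save('scene9',cv2.resize(f['pixels'][150:290,240:410],None,fx=4,fy=4,interpolation=cv2.INTER_CUBIC))
E
```

```text
clock: 25.65
tcp_pos: [0.4662, -0.0276, 0.0016]
orientation: [3.141, -0.002, 0.001]
contact_force: [-2.8, -0.8, 8.3]
grip_width: 0.0666
clock: 26.4
tcp_pos: [0.4652, -0.0277, 0.0601]
orientation: [-3.142, 0.001, 0.002]
contact_force: [-0.2, 0.6, -0.6]
grip_width: 0.0665
shift mm [   5.2 -376.6 -139.9] turn deg [-0.   0.1 -0. ] | t 26.4 tcp [ 0.4652 -0.0277  0.0601] w 0.0665 F [-0.2  0.6 -0.6] tilt [ 5.73e+01 -2.00e-02 -9.00e-02]
```

View pics/scene9.png

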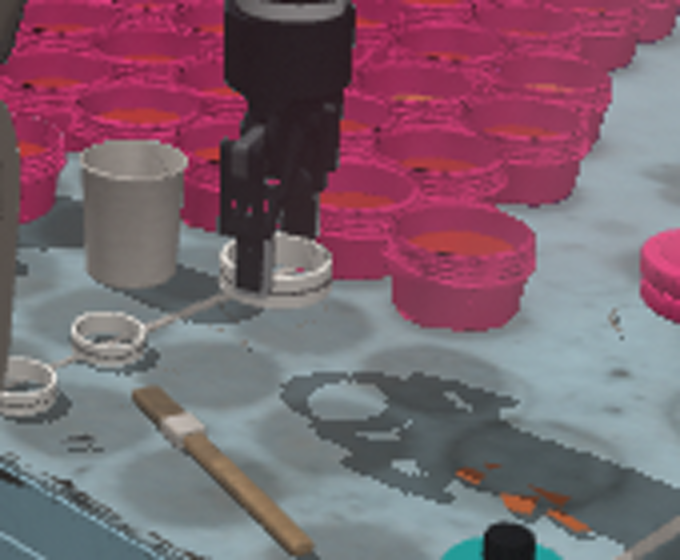

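```bash
python3 -m handwheel '0 0 -50 0 0 0 60; 1 -20 -105 0 0 0 60; 2 -70 -140 0 0 0 60; 3 -130 -140 0 0 0 60; 4 -190 -140 0 0 0 60; 5 -250 -140 0 0 0 60; 5 -310 -140 0 0 0 60; 5 -350 -140 0 0 0 60; 5.2 -372 -140 0 0 0 60; 5.2 -376.6 -140 0 0 0 60; 5.2 -376.6 -110 0 0 0 60; 5.2 -376.6 -80 0 0 0 60'
python3 -m handwheel '0 0 15 0 0 0 60; 0 0 25 0 0 0 60;0 0 25 0 0 0 60;0 0 25 0 0 0 60;0 0 25 0 0 0 60;0 0 25 0 0 0 60;0 0 25 0 0 0 60;0 0 25 0 0 0 60'
python3 -c "
from h import *
to(.4707,.3488,.0796)"
```

```text
clock: 27.95
tcp_pos: [0.4717, 0.3475, 0.1398]
orientation: [3.141, -0.003, 0.001]
contact_force: [0.3, -0.1, -0.7]
grip_width: 0.0663
clock: 28.95
tcp_pos: [0.4713, 0.349, 0.1159]
orientation: [-3.142, 0.001, -0.0]
contact_force: [0.4, -0.8, -0.4]
grip_width: 0.0667
shift mm [-0.6  0.2 36.3] turn deg [-0. -0. -0.] | t 28.95 tcp [0.4713 0.349  0.1159] w 0.0667 F [ 0.4 -0.8 -0.4] tilt [ 5.73e+01 -2.00e-02  1.00e-02]
```

```bash
python3 -m handwheel '-0.6 0.2 5 0 0 0 60; -0.6 0.2 12 0 0 0 60; -0.6 0.2 19 0 0 0 60; -0.6 0.2 25 0 0 0 60; -0.6 0.2 29 0 0 0 60; -0.6 0.2 29 0 0 0 60;-0.6 0.2 29 0 0 0 60;-0.6 0.2 29 0 0 0 60'
python3 -m handwheel '0 0 3 0 0 0 60; 0 0 5 0 0 0 60; 0 0 5 0 0 0 60; 0 0 5 0 0 0 60'
python3 -m handwheel '0 0 1 0 0 0 60; 0 0 2.5 0 0 0 60; 0 0 2.5 0 0 0 60; 0 0 2.5 0 0 0 60'
```

```text
clock: 29.95
tcp_pos: [0.4708, 0.3489, 0.0871]
orientation: [-3.141, 0.001, -0.001]
contact_force: [1.6, -0.4, -0.6]
grip_width: 0.0667
clock: 30.45
tcp_pos: [0.4707, 0.3488, 0.0818]
orientation: [3.142, -0.001, -0.0]
contact_force: [0.5, -0.0, -0.5]
grip_width: 0.0665
clock: 30.95
tcp_pos: [0.4708, 0.3489, 0.0797]
orientation: [3.142, -0.001, 0.001]
contact_force: [-1.1, -0.4, 5.9]
grip_width: 0.0665
```

```bash
python3 -m handwheel '0 0 0 0 0 0 72; 0 0 0 0 0 0 82; 0 0 0 0 0 0 82; 0 0 -20 0 0 0 82; 0 0 -50 0 0 0 82; 0 0 -100 0 0 0 82; 0 0 -120 0 0 0 60; 0 60 -120 0 0 0 50; 0 120 -120 0 0 0 50; 0 180 -120 0 0 0 50; 0 240 -120 0 0 0 50; 0 300 -120 0 0 0 50'
python3 - <<'E'
from h import *
f=grab_frame('top'); np.save('top10.npy',f,allow_pickle=True);save('top10',cv2.resize(f['pixels'][166:236,145:245],None,fx=7.5,fy=7.5,interpolation=cv2.INTER_CUBIC))
for t in (130,150,165,180): circ(f,169,195,16,.098,t,.03,True,name='ring bore')
circ(f,223,212,18,.015,137,.034,name='cover')
to(.4349,.2137,.1)
E
```

```text
clock: 32.45
tcp_pos: [0.4702, 0.0469, 0.1999]
orientation: [3.141, -0.0, 0.001]
contact_force: [1.2, 0.2, 0.1]
grip_width: 0.0498
ring bore inner 130 xy [0.4694 0.3472] D 31.3
ring bore inner 150 xy [0.4692 0.3469] D 34.7
ring bore inner 165 xy [0.4718 0.3507] D 45.4
ring bore inner 180 xy [5.6973 8.2014] D 18918.5
cover outer 137 xy [0.4349 0.2135] D 68.1
shift mm [ -36.5 -176.4   98.1] turn deg [ 0.3  0.1 -0.6] | t 32.5 tcp [0.4697 0.0375 0.1991] w 0.0501 F [-1.7 -6.1 -1.8] tilt [57.29 -0.59 -0.1 ]
```

View pics/top10.png

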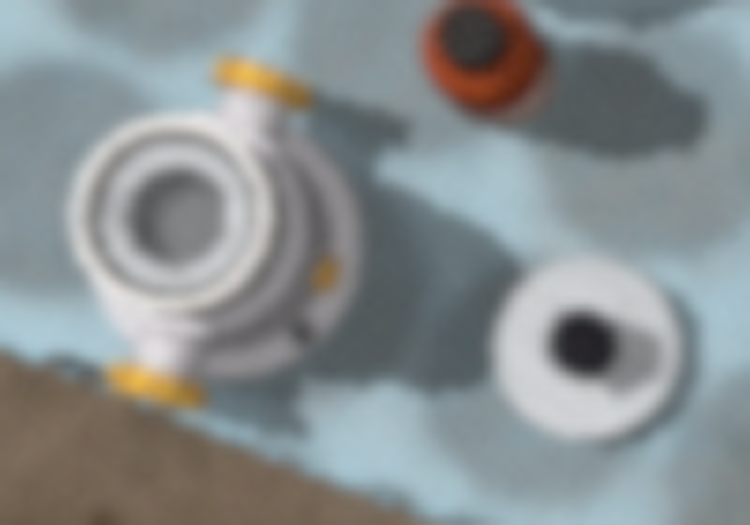

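```bash
python3 - <<'E'
from h import *
f=np.load('top10.npy',allow_pickle=True).item()
print(onz(f,145+172/7.5-.5,166+212/7.5-.5,.098), onz(f,145+583/7.5-.5,166+345/7.5-.5,.033))
g=f['pixels'].astype(int).max(axis=2); c=cv2.resize(g[200:225,210:236].astype(np.uint8),None,fx=8,fy=8,interpolation=cv2.INTER_CUBIC)
m=(c<90).astype(np.uint8); cs=cv2.findContours(m,0,1)[0]; k=max(cs,key=cv2.contourArea); e=cv2.fitEllipse(k); u,v=(e[0][0]+.5)/8-.5+210,(e[0][1]+.5)/8-.5+200
print('knob',u,v,onz(f,u,v,.030),np.array(e[1])/8*2.5)
E
python3 -m handwheel '-10 -60 0 0 0 0 50; -20 -120 0 0 0 0 50; -36 -170 30 0 0 0 50; -36 -176.4 80 0 0 0 50; -36 -176.4 120 0 0 0 50; -36 -176.4 120 0 0 0 50; -36 -176.4 120 0 0 0 50; -36 -176.4 120 0 0 0 50'
python3 -m handwheel '0 0 0 0 0 0 50; 0 0 0 0 0 0 50'
python3 -c "
from h import *
to(.4349,.2136,.0185)"
```

```text
[0.47049162 0.34759119 0.098     ] [0.43379981 0.21257071 0.033     ]
knob 222.65703201293945 211.54672145843506 [0.43399034 0.21175586 0.03      ] [18.08443785 20.99027872]
clock: 33.5
tcp_pos: [0.4359, 0.2257, 0.0812]
orientation: [-3.14, 0.002, -0.005]
contact_force: [-0.0, -0.5, -0.0]
grip_width: 0.0501
clock: 33.75
tcp_pos: [0.435, 0.2252, 0.08]
orientation: [-3.141, 0.001, -0.002]
contact_force: [-0.3, 0.5, 0.0]
grip_width: 0.0501
shift mm [-0.2 11.6 61.5] turn deg [-0.  -0.1 -0.1] | t 33.75 tcp [0.435  0.2252 0.08  ] w 0.0501 F [-0.3  0.5  0. ] tilt [ 5.73e+01 -5.00e-02  7.00e-02]
```

```bash
python3 -m handwheel '-0.3 12 10 0 0 0 50; -0.3 12 30 0 0 0 50; -0.3 12 45 0 0 0 50; -0.3 12 45 0 0 0 50; -0.3 12 45 0 0 0 50; -0.3 12 45 0 0 0 50; -0.3 12 45 0 0 0 50'
python3 -c "
from h import *
to(.4348,.2133,.0185)"
```

```text
clock: 34.62
tcp_pos: [0.4347, 0.2134, 0.0347]
orientation: [-3.141, 0.001, -0.001]
contact_force: [-0.2, -0.2, -0.2]
grip_width: 0.0502
shift mm [ 0.1  0.1 16.2] turn deg [-0. -0. -0.] | t 34.625 tcp [0.4347 0.2134 0.0347] w 0.0502 F [-0.2 -0.2 -0.2] tilt [ 5.73e+01 -3.00e-02  5.00e-02]
```

```bash
python3 -m handwheel '0 0 8 0 0 0 50; 0 0 16 0 0 0 50; 0 0 16 0 0 0 50; 0 0 16 0 0 0 50'
python3 -m handwheel '0 0 0 0 0 0 15; 0 0 0 0 0 0 15; 0 0 0 0 0 0 15; 0 0 0 0 0 0 15; 0 0 0 0 0 0 15; 0 0 0 0 0 0 15; 0 0 0 0 0 0 15' 40
python3 -m handwheel '0 0 -10 0 0 0 15; 0 0 -40 0 0 0 15; 0 0 -90 0 0 0 15; 0 0 -130 0 0 0 15; 0 0 -130 0 0 0 15; 0 0 -130 0 0 0 15; 0 0 -130 0 0 0 15'
python3 - <<'E'
from h import *
to(.4707,.3488,.15)
f=grab_frame('top'); np.save('top11.npy',f,allow_pickle=True);save('top11',cv2.resize(f['pixels'][120:270,120:320],None,fx=3.7,fy=3.7,interpolation=cv2.INTER_CUBIC))
E
```

```text
clock: 35.12
tcp_pos: [0.4342, 0.2133, 0.0182]
orientation: [3.142, -0.0, -0.0]
contact_force: [0.1, 0.0, -0.8]
grip_width: 0.0497
clock: 36.0
tcp_pos: [0.4345, 0.2133, 0.0187]
orientation: [-3.141, 0.001, -0.001]
contact_force: [-0.6, 0.6, 5.2]
grip_width: 0.0234
clock: 36.88
tcp_pos: [0.4333, 0.2125, 0.147]
orientation: [3.14, -0.0, -0.004]
contact_force: [1.4, 0.4, -2.3]
grip_width: 0.0234
shift mm [  37.3 -136.3   -3.3] turn deg [ 0.1  0.1 -0. ] | t 36.875 tcp [0.4333 0.2125 0.147 ] w 0.0234 F [ 1.4  0.4 -2.3] tilt [ 5.73e+01 -1.00e-02 -1.40e-01]
```

View pics/top11.png

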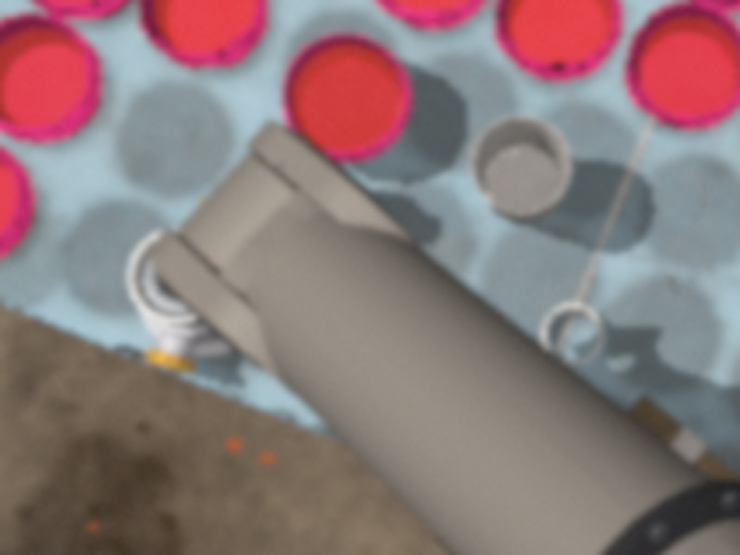

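```bash
python3 -m handwheel '5 -20 -10 0 0 0 15; 15 -50 -10 0 0 0 15; 25 -90 -10 0 0 0 15; 34 -120 -10 0 0 0 15; 37 -134 -10 0 0 0 15; 37.3 -136.3 -5 0 0 0 15; 37.3 -136.3 0 0 0 0 15; 37.3 -136.3 0 0 0 0 15; 37.3 -136.3 0 0 0 0 15; 37.3 -136.3 0 0 0 0 15; 37.3 -136.3 0 0 0 0 15; 37.3 -136.3 0 0 0 0 15'
python3 -c "
from h import *
to(.4707,.3486,.1117)"
```

```text
clock: 38.42
tcp_pos: [0.4717, 0.3495, 0.1484]
orientation: [-3.141, 0.001, -0.0]
contact_force: [0.2, 0.1, -2.0]
grip_width: 0.0231
shift mm [-1.   0.9 36.7] turn deg [-0. -0. -0.] | t 38.425 tcp [0.4717 0.3495 0.1484] w 0.0231 F [ 0.2  0.1 -2. ] tilt [ 5.73e+01 -2.00e-02  2.00e-02]
```

```bash
python3 -m handwheel '-1 1 10 0 0 0 15; -1 1 20 0 0 0 15; -1 1 28 0 0 0 15; -1 1 28 0 0 0 15; -1 1 28 0 0 0 15; -1 1 28 0 0 0 15; -1 1 28 0 0 0 15'
python3 -m handwheel '0 0 2 0 0 0 15; 0 0 5 0 0 0 15; 0 0 5 0 0 0 15; 0 0 5 0 0 0 15'
python3 -m handwheel '0 0 2 0 0 0 15; 0 0 4 0 0 0 15; 0 0 4 0 0 0 15; 0 0 4 0 0 0 15'
```

```text
clock: 39.3
tcp_pos: [0.4708, 0.3487, 0.1206]
orientation: [-3.141, 0.001, -0.001]
contact_force: [0.2, -0.1, -0.8]
grip_width: 0.0238
clock: 39.8
tcp_pos: [0.4706, 0.3485, 0.1152]
orientation: [3.142, -0.001, -0.0]
contact_force: [0.2, -0.0, -1.1]
grip_width: 0.0233
clock: 40.3
tcp_pos: [0.4707, 0.3485, 0.1117]
orientation: [3.142, -0.001, 0.001]
contact_force: [-1.9, -1.2, 5.1]
grip_width: 0.0234
```

```bash
python3 -m handwheel '0 0 0 0 0 0 28; 0 0 0 0 0 0 40; 0 0 0 0 0 0 50; 0 0 0 0 0 0 50; 0 0 -10 0 0 0 50; 0 0 -30 0 0 0 50; 0 0 -60 0 0 0 50; 0 0 -90 0 0 0 50; 0 60 -90 0 0 0 50; 0 120 -90 0 0 0 50; 0 180 -90 0 0 0 50; 0 240 -90 0 0 0 50'
python3 -m handwheel '0 60 0 0 0 0 50; 0 80 0 0 0 0 50; 0 80 0 0 0 0 50; 0 80 0 0 0 0 50; 0 80 0 0 0 0 50'
python3 - <<'E'
from h import *
f=grab_frame('top'); np.save('top12.npy',f,allow_pickle=True);save('top12',cv2.resize(f['pixels'][120:250,130:300],None,fx=4.5,fy=4.5,interpolation=cv2.INTER_CUBIC))
for t in (140,160,180): circ(f,168,194,19,.108,t,.034,name='cover')
g=f['pixels'].astype(int).max(axis=2); c=cv2.resize(g[180:210,155:185].astype(np.uint8),None,fx=8,fy=8,interpolation=cv2.INTER_CUBIC)
k=max(cv2.findContours((c<90).astype(np.uint8),0,1)[0],key=cv2.contourArea); e=cv2.fitEllipse(k); u,v=(e[0][0]+.5)/8-.5+155,(e[0][1]+.5)/8-.5+180
print('knob',u,v,onz(f,u,v,.122))
f=grab_frame('scene'); save('scene12',f['pixels'])
E
```

```text
clock: 41.8
tcp_pos: [0.4709, 0.1069, 0.203]
orientation: [-3.141, 0.0, -0.004]
contact_force: [1.0, -0.4, -0.4]
grip_width: 0.0499
clock: 42.42
tcp_pos: [0.4707, 0.0302, 0.2017]
orientation: [-3.141, -0.004, -0.001]
contact_force: [0.2, 0.3, -0.3]
grip_width: 0.0503
cover outer 140 xy [0.4683 0.3454] D 74.2
cover outer 160 xy [0.4682 0.3469] D 68.8
cover outer 180 xy [0.4686 0.3478] D 62.2
knob 165.7066526412964 193.13841152191162 [0.46879504 0.34651463 0.122     ]
```

View pics/top12.png

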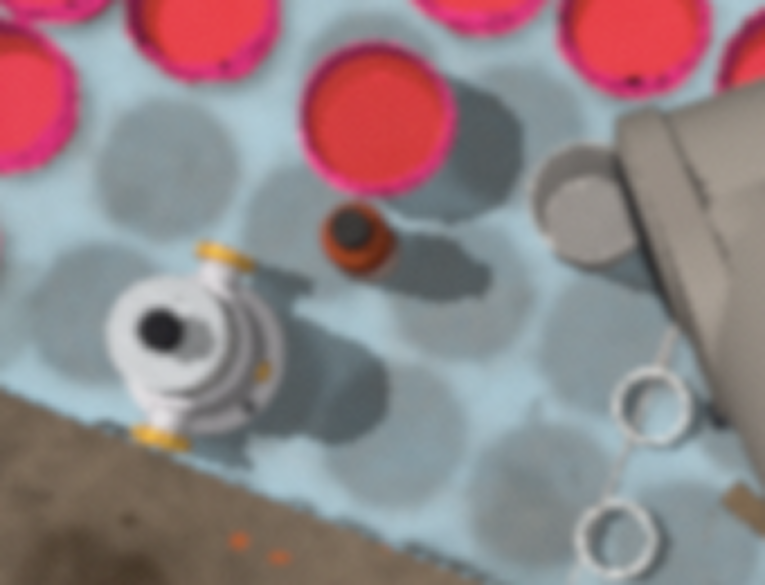

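View pics/scene12.png

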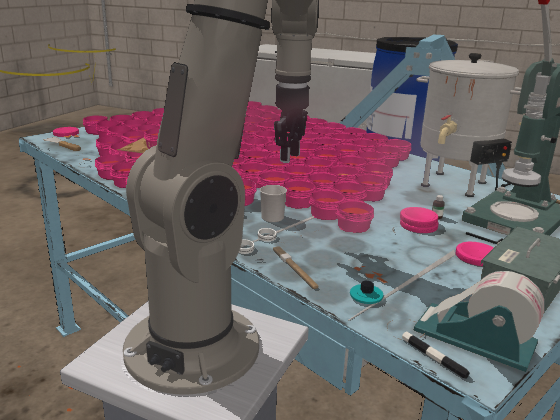

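```bash
python3 -m handwheel '0 0 0 0 0 0 50; 0 0 0 0 0 0 50; 0 0 0 0 0 0 50; 0 0 0 0 0 0 50'; python3 -c "
from h import *
print(workorder.hand_in())"
```

```text
clock: 43.02
tcp_pos: [0.4705, 0.0285, 0.2013]
orientation: [3.142, -0.001, -0.0]
contact_force: [-0.5, 0.5, 0.8]
grip_width: 0.0497
the job is handed in; nothing more can be done
None
```

I put the strainer together in the required order (deep basket, small basket, largest white ring, steel cover) and handed it in at about 43 s. `hand_in()` gives no verdict, so I can't confirm that it passed.

- **Heights:** each part met light contact (about 5–10 N) within 1 mm of the tool height worked out for it fully seated. For the cover that was 111.7 mm. A plug standing on the ring would have stopped it about 5 mm higher.
- **Centring:** in the top view each part looked upright and centred after release. The baskets measured within about 1 mm of the mouth.
- **Weaker checks:**
    - **Ring:** my automatic bore fit failed, because it picked up the small basket's bore and then scattered. I centred the ring by eye from the enlarged picture (0.4705, 0.3476) and from the tool position at release (0.4708, 0.3489).
    - **Cover:** it measured (0.468–0.469, 0.345–0.348), about 2 mm from the ring and 2–3 mm from where the tool let go. Some of that is probably camera error growing with height.
    - **View:** only the top camera could see the body. The arm blocked the scene camera, so nothing confirmed the seating from the side.
- **Bystanders:** the arm never touched the cup, bottle or tubs, and they look unmoved in the last pictures. I did not measure their positions again.

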